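Turn the finishing turntable to the drying mark

ROBOT

A 7-joint arm with a two-finger parallel gripper is mounted at the origin on the work surface. World frame = base frame: x ahead of the robot, y to its left, z up, the work surface at z = 0. Lengths are in m, angles in rad, forces in N, time in s.
With the tool pointing down it reaches from about 0.425 to 0.95 m from the base axis. Payload 4.7 kg.
Tool frame: the origin (TCP) lies between the finger pads; the fingertips stand 25 mm ahead of it and the grasp point (between the pads) lies 6 mm ahead of it; x points along the fingers, z is the direction in which the jaws open and shut, and the axes are right-handed (so a half turn about x gives the same grasp; the last joint's range is limited). The gripper opens to 85 mm and grips with 20 to 120 N. Pads are 22 mm wide; open, the fingers measure 114 mm over their backs; the gripper's body (76 mm by 85 mm) begins 54 mm behind the grasp point. The pads swing forward as they close: fully open they stand 13 mm farther back than shut.
Start: joints at [1.278, 0.469, -0.049, 1.532, 0.024, 1.141, -0.082], TCP at [0.176, -0.652, 0.256] pointing down, gripper open.
Joint ranges: [-2.59, 2.59], [-0.33, 1.99], [-1.39, 1.29], [0.1, 2.45], [-1.04, 4.18], [0.21, 1.99], [-2.66, 2.66]. Speed limits (rad/s): [2.57, 2.57, 3.14, 3.14, 3.14, 3.14, 3.14].

INTERFACE

Orientations are given as a 3x3 rotation matrix whose columns are the frame's x, y, z axes.
In Python, from rig import * gives the robot as it stands. Calls block until the motion is done:
- movep(position, orientation): joint-space move of the TCP to a pose.
- move_l(position, attitude=None, feed=0.15, until_force=None): straight line of the TCP; attitude=None keeps the orientation; feed is the mean speed in m/s. With until_force (N) it stops when the force on the tool has changed by that much, and returns True; else False.
- move_joints(angles): joint-space move.
- command_gripper(opening, newtons=None): finger opening in m; newtons is the grip in N (None keeps the last); returns when the fingers have stopped.
- sleep(seconds).
- inverse_kinematics(position, orientation): joint angles nearest the present ones, or None.
- sense(): the state.
- camera(name): name is "scene" or "top" or "wrist"; returns (picture, depth): 400x640x3 uint8, red, green, blue; 400x640 float32, m along the optical axis (not along the pixel's ray), 0 where there is no reading.
- camera_params(name): a dict with "K" (3x3 intrinsics, pixels), "position" and "rotation" of the camera in the world; the wrist camera has in their place "tool_from_camera" (4x4, takes a point from camera to tool coordinates, whose origin is the TCP and whose axes are the tool frame's). Camera axes: x right, y down, z forward; pixel columns grow to the right and rows downward; lengths in m; the calibration is good to about 2 mm. The wrist camera is an equidistant fisheye: a pixel r from the principal point sees the ray r / f radians off the axis. A picture is of the moment at which its call begins: read the wrist's pose just before it. camera_params takes no time and is no camera call.
A pose or a line that the arm cannot do raises Unreachable and nothing moves.
- finish_job(): hands the job in, once; it reports no verdict.
The state is a dict: "time_s": time; "joint_pos": joint angles; "qd": joint speeds; "joint_efforts": joint torques, N m; "position": TCP position; "tcp_rot": TCP orientation; "wrist_force": force on the tool from outside, world axes, zero at the start; "ft_torque": the same for the moment, N m; "finger_gap": finger opening in m.
Only numpy, scipy, OpenCV 4.12 (cv2) and the standard library are available. Lean on these libraries where they do the work, as an engineer would, in place of code of your own. Each camera call takes 0.05 s, during which the arm holds its last target. There are 200 camera calls.

TASK

The toy truck on the turntable has just been glued and must go round to the drying position: with a fingertip, gently push on one or more of the turntable's arms, either way round, until the orange knob stands centred over the green disc, then let go and move clear. Do not grip or squeeze the turntable, do not touch or shake the truck off its place in the middle, and leave the things on the bench where they are.

Things in the scene. Friction and masses are not known exactly. Their poses are not given: they have to be found in the camera images.
- board: Fixed round plywood board of the turntable, 310 mm across, 12 mm thick, lying on the bench; origin at the centre of its underside, on the platter's upright axis. Its yaw may be anything. A post of 30 mm radius carries the platter.
- platter (a joint): Angle of the platter on the board, rad, growing anticlockwise seen from above. It turns freely either way, without stops within a turn, and stays where it is left (friction 0.15 N m, about 1.5 N at the arms). The platter is a round wooden disc of 70 mm radius, from 42 to 60 mm above the bench, with four push arms.
- orange_knob (a point): Centre of the 24 mm orange ball at the end of one push arm, 125 mm from the axis. Four level steel arms, 12 mm thick, stick out of the platter's edge at 90 degrees from one another, their axis 52 mm above the bench; the other three end in black balls of the same size and radius. Below the arms 34 mm are free above the board (31 mm above the discs).
- platter_top (a point): Centre of the platter's upper face, on the axis, 60 mm above the bench.
- green_disc: Green disc, 42 mm across, 3 mm thick, fixed on the board 125 mm from the axis, the position to turn to; origin at the centre of its underside, 12 mm above the bench.
- red_disc: Red disc, otherwise like the green one; not wanted. The three discs are 120 degrees apart, in any order.
- blue_disc: Blue disc, otherwise like the green one; not wanted.
- truck_mid (a point): Middle of the glued wooden toy truck, 76 x 46 x 44 mm high, about 0.11 kg, standing loose in the middle of the platter; this point lies 22 mm above the platter's upper face. Not to be touched.
- glue_mid (a point): Middle of a yellow glue bottle, 48 mm across, 130 mm high, standing on the bench; leave alone.
- wax_mid (a point): Middle of a wax tin, 64 mm across, 50 mm high, standing on the bench; leave alone.
- sander_mid (a point): Middle of a cork sanding block with a red sole, 70 x 45 x 32 mm high, on the bench; leave alone.
- offcut_mid (a point): Middle of a pale wooden offcut, 75 x 50 x 40 mm high, on the bench; leave alone.
Mind the look-alikes: they are no part of the job. What is shaped like the part that bears truck_mid but pink or yellow is not meant.

How it is judged:
At the end, for the whole second after the job is handed in: The orange knob is within 11 mm, seen from above, of the centre of the green disc, and the platter is at rest; the truck stands upright on the platter within 30 mm of its centre; the four things on the bench are within 15 mm of where they were (horizontal distance between orange_knob and green_disc below 0.011 m and velocity of joint platter between -0.03 and 0.03 rad/s and horizontal distance between truck_mid and platter_top below 0.03 m and height (world z) of truck_mid between 0.076 and 0.09 m and angle between truck_mid's own z axis and vertical below 0.15 rad and distance of each of glue_mid, wax_mid, sander_mid, offcut_mid from where it was at the start of the episode below 0.015 m); the robot touches nothing.
It fails at once if the glued truck is touched by the robot (contact force between any of the fingers, the arm and truck above 0.3 N).
It fails at once if the truck is lifted, tipped, or shaken more than 30 mm off the platter's centre (not (horizontal distance between truck_mid and platter_top below 0.03 m and height (world z) of truck_mid between 0.076 and 0.09 m and angle between truck_mid's own z axis and vertical below 0.15 rad)).
It fails at once if the turntable is gripped, squeezed or pushed hard (over 15 N between the fingers and the platter) (contact force between the fingers and platter above 15 N).
It fails at once if a bystander on the bench is moved more than 15 mm (distance of any of glue_mid, wax_mid, sander_mid, offcut_mid from where it was at the start of the episode above 0.015 m).
It also fails if it takes over 64 s, if anything falls off the work surface, if the arm or the gripper's body presses on something with over 40 N, if the wrist force passes 120 N, or if a joint passes its speed limit or range.

## Working session

There is one attempt and no reset: what is moved stays moved. The work goes in short steps, each a Python script; the robot and the scene stay as the last script left them, time stands still between calls to the robot, and variables do not carry over. Pictures are saved under pics/ and viewed, about 8 in all and at most 12, crops included, and the job is handed in when it is done.

```bash
mkdir -p pics; ls; python3 - <<'E'
from rig import *
import cv2,numpy as np
for n in ("top","scene"):
    p,d=camera(n); cv2.imwrite(f"pics/{n}0.png",p[:,:,::-1]); np.savez(f"{n}0.npz",p=p,d=d)
    print(n,camera_params(n))
print(sense()["time_s"],sense()["tcp_rot"],sense()["finger_gap"])
E
```

```text
pics
top {'K': array([[496.47109746,   0.        , 318.07372019],
       [  0.        , 496.47109746, 206.24746051],
       [  0.        ,   0.        ,   1.        ]]), 'position': array([ 0.45430213, -0.01887763,  1.33419405]), 'rotation': array([[ 0.01931652, -0.98942052,  0.14378427],
       [-0.99957081, -0.01594316,  0.0245767 ],
       [-0.02202432, -0.14419729, -0.98930383]])}
scene {'K': array([[416.00524135,   0.        , 310.17936113],
       [  0.        , 416.00524135, 201.27345642],
       [  0.        ,   0.        ,   1.        ]]), 'position': array([1.4697677 , 0.1761851 , 0.94660223]), 'rotation': array([[-0.18277056,  0.69565947, -0.69473219],
       [ 0.98314668,  0.12631383, -0.1321644 ],
       [-0.00418713, -0.70717941, -0.70702175]])}
0.1 [[-5.17063009e-04  9.65398081e-01  2.60780133e-01]
 [ 1.67880689e-03  2.60780638e-01 -9.65396623e-01]
 [-9.99998457e-01 -6.13713999e-05 -1.75555697e-03]] 0.08547129194312442
```

View pics/top0.png

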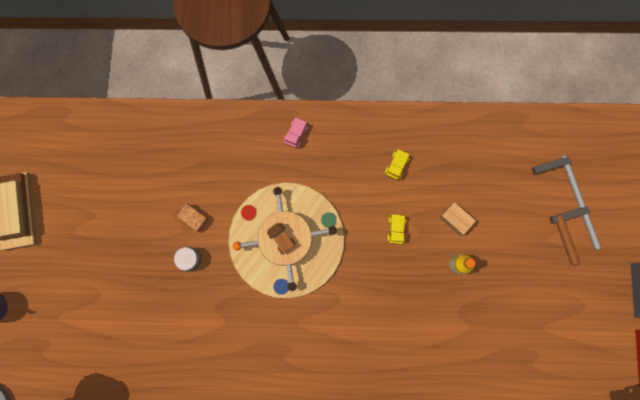

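View pics/scene0.png

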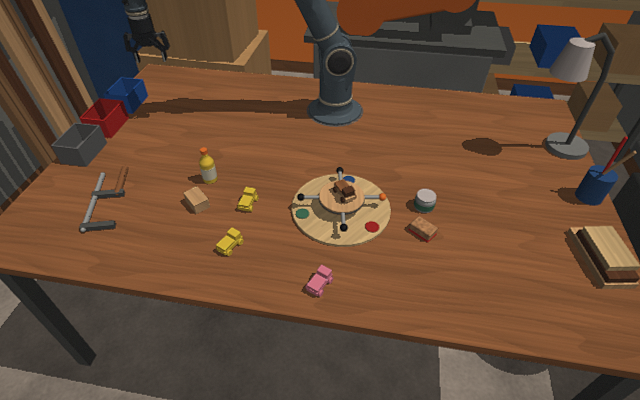

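Top view: board at (286,240), orange knob at (237,246), green disc (329,219), red (249,213), blue (281,287). The truck is in the middle of the platter, and the tin and sander are to the left.

```bash
cat > h.py <<'E'
import cv2,numpy as np
from rig import *
def ray(par,uv,z):
    K,p,R=par["K"],par["position"],par["rotation"]
    d=R@np.linalg.solve(K,[uv[0],uv[1],1]); return p+d*(z-p[2])/d[2]
def blob(img,lo,hi,box):
    h=cv2.cvtColor(img,cv2.COLOR_RGB2HSV); m=cv2.inRange(h,np.array(lo),np.array(hi))
    k=np.zeros_like(m); x0,y0,x1,y1=box; k[y0:y1,x0:x1]=m[y0:y1,x0:x1]
    n,l,s,c=cv2.connectedComponentsWithStats(k); i=1+np.argmax(s[1:,4]); return c[i],s[i,4]
def look(img=None):
    if img is None: img=camera("top")[0]
    P=camera_params("top"); B=(225,178,348,300); o={}
    for n,lo,hi,z in (("orange",(5,200,170),(14,255,255),.052),("green",(65,70,40),(95,255,255),.015),
                      ("red",(0,200,100),(4,255,255),.015),("blue",(105,120,60),(125,255,255),.015)):
        try: c,a=blob(img,lo,hi,B); o[n]=ray(P,c,z)[:2]; print(n,c.round(1),a,o[n].round(4))
        except ValueError: print(n,"none")
    return o
E
python3 - <<'E'
from h import *
d=np.load("top0.npz"); o=look(d["p"]); P=camera_params("top")
D=d["d"]; g=lambda u,v:print((u,v),(P["position"]+P["rotation"]@(np.linalg.solve(P["K"],[u,v,1])*D[v,u])).round(3))
for uv in [(278,191),(332,230),(292,287),(237,246),(286,240),(190,217),(187,259),(329,219),(463,264)]: g(*uv)
for n,z,uv in (("b1",.052,(278,191)),("b2",.052,(332,230)),("b3",.052,(292,287))): print(n,ray(P,uv,z).round(3))
cv2.imwrite("pics/crop.png",cv2.resize(d["p"][170:305,170:360,::-1],None,fx=4,fy=4))
E
```

```text
orange [236.1 245.4] 37 [0.5347 0.2233]
green none
red [248.2 212. ] 140 [0.6273 0.2017]
blue none
(278, 191) [0.677 0.118 0.065]
(332, 230) [ 0.578 -0.024  0.068]
(292, 287) [0.432 0.074 0.068]
(237, 246) [0.532 0.218 0.066]
(286, 240) [0.548 0.091 0.092]
(190, 217) [0.609 0.354 0.031]
(187, 259) [0.497 0.348 0.056]
(329, 219) [ 0.612 -0.016  0.019]
(463, 264) [ 0.496 -0.346  0.102]
b1 [0.679 0.119 0.052]
b2 [ 0.579 -0.024  0.052]
b3 [0.431 0.076 0.052]
```

View pics/crop.png

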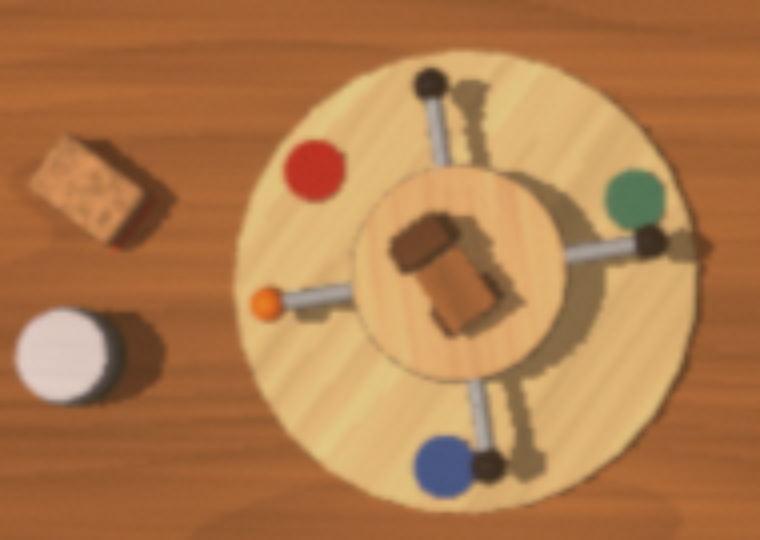

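```bash
cat >> h.py <<'E'
def meas(img,tpl):
    """refined centroids around rough pixel positions, colour distance to local sample"""
    P=camera_params("top"); o={}
    for n,(u,v,z,r) in tpl.items():
        L=cv2.cvtColor(img,cv2.COLOR_RGB2LAB).astype(float); ref=np.median(L[v-1:v+2,u-1:u+2].reshape(-1,3),0)
        m=(np.linalg.norm(L[...,1:]-ref[1:],axis=2)<18); yy,xx=np.mgrid[:400,:640]; m&=(np.hypot(xx-u,yy-v)<r)
        o[n]=ray(P,(xx[m].mean(),yy[m].mean()),z)[:2]; print(n,m.sum(),(xx[m].mean().round(1),yy[m].mean().round(1)),o[n].round(4))
    return o
C=np.array([.556,.0985])
def pose(phi,r=.097,z=.063,s=1,k=0):
    """finger at board angle phi (deg); tool z tangential (k=0) or radial (k=1)"""
    a=np.radians(phi); rad=np.array([np.cos(a),np.sin(a),0]); tan=np.array([-np.sin(a),np.cos(a),0])
    x=np.array([0,0,-1.]); zz=s*(tan if k==0 else rad)
    return np.r_[C+r*rad[:2],z],np.column_stack([x,np.cross(zz,x),zz])
E
python3 - <<'E'
from h import *
o=meas(np.load("top0.npz")["p"],dict(orange=(236,246,.052,7),green=(329,219,.015,11),red=(248,212,.015,11),blue=(280,287,.015,11)))
for n in o: d=o[n]-C; print(n,np.hypot(*d).round(4),np.degrees(np.arctan2(d[1],d[0])).round(1))
for k in (0,1):
  for s in (1,-1):
    for phi in (128,60,0,-55):
        q=inverse_kinematics(*pose(phi,s=s,k=k)); print(k,s,phi,None if q is None else np.round(q,2))
E
```

```text
orange 44 (np.float64(235.9), np.float64(245.6)) [0.5343 0.2239]
green 184 (np.float64(328.3), np.float64(219.4)) [ 0.6108 -0.014 ]
red 175 (np.float64(248.1), np.float64(212.1)) [0.6272 0.2018]
blue 176 (np.float64(280.7), np.float64(286.1)) [0.4323 0.1081]
orange 0.1273 99.8
green 0.1252 -64.0
red 0.1254 55.4
blue 0.1241 175.6
0 1 128 [-0.96  0.59  0.72  2.08 -0.61  0.69 -2.31]
0 1 60 [ 0.38  0.98 -1.19  1.75  1.    1.15  1.49]
0 1 0 [ 0.31  0.8  -0.8   1.69  0.69  0.95  0.82]
0 1 -55 [ 0.4   0.71 -0.71  1.82  0.6   0.85  0.01]
0 -1 128 [ 0.36  0.77 -1.07  2.01  0.87  0.92 -0.53]
0 -1 60 [ 0.18  0.76 -0.79  1.76  0.67  0.91 -1.43]
0 -1 0 [ 0.09  0.69 -0.44  1.7   0.38  0.83 -2.09]
0 -1 -55 [-0.72  0.79  0.91  1.88 -0.8   0.89 -1.93]
1 1 128 [ 0.41  0.85 -1.18  2.    0.96  1.01  0.97]
1 1 60 [ 0.17  0.75 -0.77  1.77  0.65  0.9   0.16]
1 1 0 [ 0.21  0.74 -0.63  1.7   0.54  0.88 -0.64]
1 1 -55 [ 0.24  0.64 -0.47  1.83  0.4   0.77 -1.4 ]
1 -1 128 [ 0.11  0.59 -0.69  2.02  0.56  0.73 -1.84]
1 -1 60 [-0.73  0.67  0.52  1.82 -0.46  0.78 -2.06]
1 -1 0 [ 0.5   1.01 -1.19  1.68  1.01  1.19  2.18]
1 -1 -55 [ 0.66  0.96 -1.19  1.8   1.    1.13  1.29]
```

```bash
python3 - <<'E'
from h import *
command_gripper(0.0,20)
R=.100
p,A=pose(128,R,.25,k=1); movep(p,A); print(sense()["time_s"],np.round(sense()["joint_pos"],2))
p,A=pose(128,R,.063,k=1); move_l(p,A); print(sense()["time_s"],sense()["position"],sense()["wrist_force"],sense()["finger_gap"])
img,_=camera("scene"); t=camera("top")[0]
cv2.imwrite("pics/s1.png",np.hstack([cv2.resize(img[120:260,270:450,::-1],(400,311)),cv2.resize(t[150:310,170:375,::-1],(400,311))]))
E
```

```text
3.975 [ 0.47  0.47 -1.17  1.85  0.48  1.14  1.36]
5.375 [0.49494535 0.1776628  0.06377337] [-0.78362718  0.51072906  0.05059184] 0.0003055261335685322
```

View pics/s1.png

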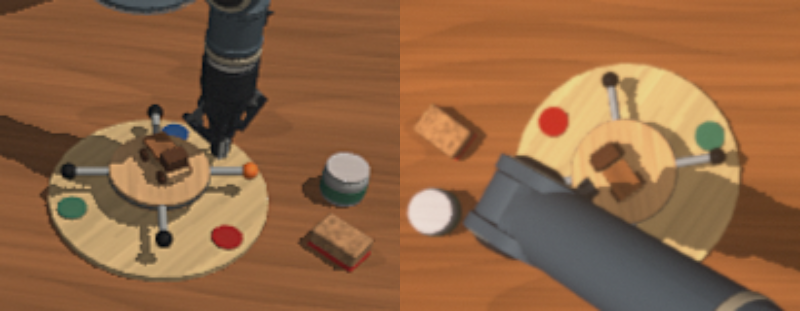

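```bash
cat >> h.py <<'E'
def pose2(phi,off,r=.100,z=.063):
    a,b=np.radians(phi),np.radians(phi+90+off); zz=np.array([np.cos(b),np.sin(b),0]); x=np.array([0,0,-1.])
    return np.r_[C+r*np.array([np.cos(a),np.sin(a)]),z],np.column_stack([x,np.cross(zz,x),zz])
E
python3 - <<'E'
from h import *
for off in (0,-15,-30):
  for phi,z in ((128,.063),(128,.2),(110,.063),(60,.063),(0,.063),(-55,.063)):
    q=inverse_kinematics(*pose2(phi,off,z=z)); print(off,phi,z,None if q is None else np.round(q,2))
E
```

```text
0 128 0.063 [ 0.44  0.9  -1.25  2.01  1.01  1.06  2.5 ]
0 128 0.2 [-1.26  0.48  1.12  1.99 -0.52  0.99 -2.36]
0 110 0.063 [ 0.38  0.88 -1.18  1.94  0.97  1.05  2.24]
0 60 0.063 [ 0.28  0.86 -0.98  1.75  0.84  1.01  1.59]
0 0 0.063 [ 0.28  0.78 -0.74  1.68  0.64  0.93  0.86]
0 -55 0.063 [ 0.29  0.66 -0.54  1.82  0.46  0.79  0.13]
-15 128 0.063 [ 0.42  0.86 -1.2   2.01  0.98  1.02  2.26]
-15 128 0.2 [ 0.45  0.55 -1.17  1.91  0.58  1.08  2.58]
-15 110 0.063 [ 0.36  0.85 -1.13  1.94  0.94  1.01  2.  ]
-15 60 0.063 [ 0.25  0.83 -0.93  1.75  0.79  0.98  1.37]
-15 0 0.063 [ 0.24  0.76 -0.68  1.69  0.59  0.91  0.63]
-15 -55 0.063 [ 0.25  0.64 -0.48  1.82  0.4   0.78 -0.09]
-30 128 0.063 [ 0.4   0.82 -1.15  2.01  0.94  0.98  2.03]
-30 128 0.2 [ 0.52  0.67 -1.34  1.9   0.71  1.17  2.2 ]
-30 110 0.063 [ 0.33  0.81 -1.08  1.94  0.89  0.97  1.77]
-30 60 0.063 [ 0.22  0.8  -0.87  1.76  0.74  0.95  1.14]
-30 0 0.063 [ 0.21  0.74 -0.62  1.69  0.53  0.89  0.41]
-30 -55 0.063 [ 0.2   0.63 -0.41  1.82  0.35  0.76 -0.31]
```

```bash
python3 - <<'E'
from h import *
p,A=pose(128,.1,.14,k=1); move_l(p,A)
p,A=pose2(128,-15,z=.14); move_l(p,A)
p,A=pose2(128,-15); move_l(p,A)
f0=sense()["wrist_force"]; fm=0
for phi in list(range(122,104,-6))+list(range(95,-35,-10))+[-39]:
    p,A=pose2(phi,-15); move_l(p,A,feed=.04 if phi>100 else .06)
    f=np.linalg.norm(sense()["wrist_force"]-f0); fm=max(f,fm)
    if f>9: print("force",phi,f); break
print(phi,fm,sense()["time_s"],np.round(sense()["joint_pos"],2))
p,A=pose2(phi+8,-15); move_l(p,A)
s=camera("scene")[0]; t=camera("top")[0]; np.savez("t2.npz",t=t)
cv2.imwrite("pics/s2.png",np.hstack([cv2.resize(s[120:260,270:450,::-1],(400,311)),cv2.resize(t[150:310,170:375,::-1],(400,311))]))
E
```

```text
-39 1.5149624622686373 15.9333 [ 0.26  0.68 -0.54  1.77  0.46  0.82  0.13]
```

View pics/s2.png

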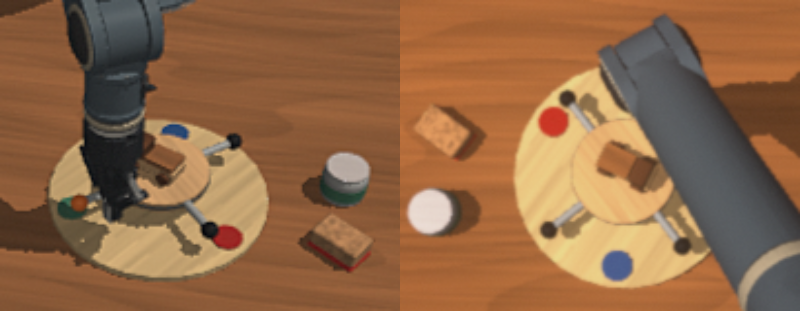

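Scene half: the orange knob at (80,203) is just short of the green disc (70,208), and the truck still stands centred. I'll measure the angle from the black balls and the orange knob.

```bash
cat >> h.py <<'E'
def angle(t,px):
    P=camera_params("top"); g=cv2.cvtColor(t,cv2.COLOR_RGB2GRAY); yy,xx=np.mgrid[:400,:640]; out=[]
    for u,v in px:
        m=(g<75)&(np.hypot(xx-u,yy-v)<6); q=ray(P,(xx[m].mean(),yy[m].mean()),.052)[:2]-C
        out.append((int(m.sum()),np.hypot(*q).round(4),np.degrees(np.arctan2(q[1],q[0])).round(1)))
    return out
E
python3 - <<'E'
from h import *
print("before",angle(np.load("top0.npz")["p"],[(278,191),(332,230),(292,287)]))
print("now",angle(np.load("t2.npz")["t"],[(256,200),(246,268),(314,276)]))
E
```

```text
before [(40, np.float64(0.1267), np.float64(10.3)), (52, np.float64(0.1255), np.float64(-79.1)), (52, np.float64(0.1242), np.float64(-170.2))]
now [(36, np.float64(0.1266), np.float64(39.0)), (39, np.float64(0.1249), np.float64(128.9)), (47, np.float64(0.1247), np.float64(-140.3))]
```

```bash
python3 - <<'E'
from h import *
for phi in (-39,-46,-52.5):
    p,A=pose2(phi,-15); move_l(p,A,feed=.035)
sleep(.2)
p,A=pose2(-38,-15); move_l(p,A,feed=.06)
move_l(np.r_[p[:2],.25])
movep(np.array([.45,-.25,.33]),A)
s=camera("scene")[0]; t=camera("top")[0]; np.savez("t3.npz",t=t)
print(sense()["time_s"],sense()["wrist_force"])
cv2.imwrite("pics/s3.png",np.hstack([cv2.resize(s[120:260,270:450,::-1],(400,311)),cv2.resize(t[150:310,170:375,::-1],(400,311))]))
E
```

```text
21.4333 [-0.7592287  -0.65490002 -0.91714245]
```

View pics/s3.png

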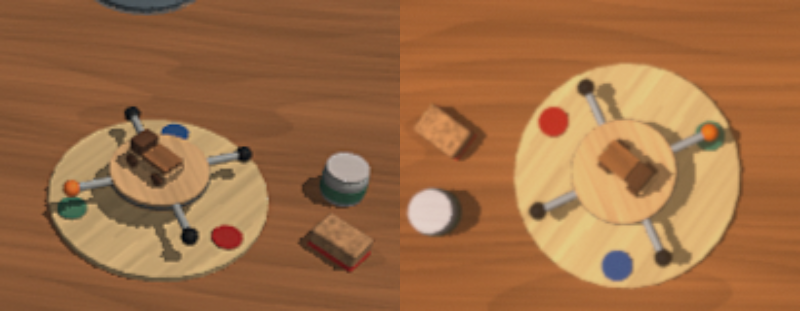

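The orange knob at (709,132) in the right half stands over the green disc, and the arm is clear. I'll check the numbers next.

```bash
python3 - <<'E'
from h import *
t=np.load("t3.npz")["t"]
print(angle(t,[(265,195),(241,258),(305,282)]))
o=meas(t,dict(orange=(328,218,.052,7)))["orange"]; g=np.array([.6108,-.014])
d=o-C; print(np.degrees(np.arctan2(d[1],d[0])), np.hypot(*(o-g)))
a=np.load("top0.npz")["p"].astype(int)
df=np.abs(a-t).max(2)>40
for n,b in dict(sander=(172,200,212,236),tin=(168,242,208,276),offcut=(438,198,482,240)).items(): print(n,df[b[1]:b[3],b[0]:b[2]].sum())
D=camera("top")[1]
P=camera_params("top")
print([ (P["position"]+P["rotation"]@(np.linalg.solve(P["K"],[u,v,1])*D[v,u])).round(3).tolist() for u,v in [(286,240)]])
cv2.imwrite("pics/s4.png",cv2.resize(t[130:310,160:520,::-1],None,fx=2.2,fy=2.2))
E
```

```text
[(39, np.float64(0.1262), np.float64(25.7)), (41, np.float64(0.1252), np.float64(115.5)), (46, np.float64(0.1243), np.float64(-153.8))]
orange 44 (np.float64(328.0), np.float64(217.4)) [ 0.6117 -0.0134]
-63.52351803640058 0.001108742416987006
sander 0
tin 0
offcut 0
[[0.548, 0.091, 0.092]]
```

View pics/s4.png

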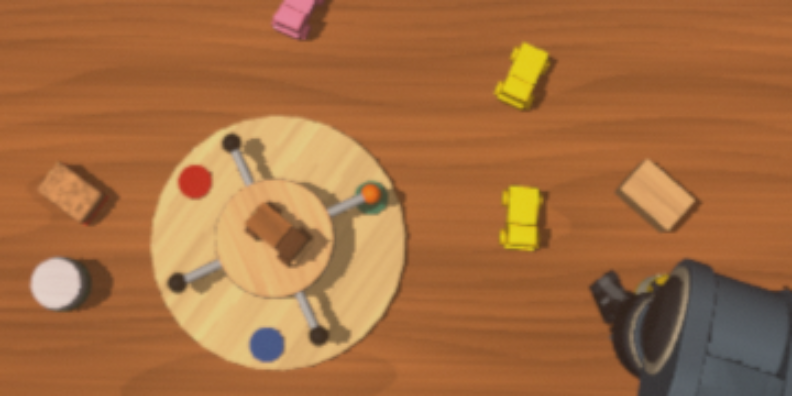

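```bash
python3 - <<'E'
from rig import *
s=sense(); print(s["time_s"],s["wrist_force"]); print(finish_job())
E
```

```text
21.4833 [ 0.27413629  0.5848863  -0.1951009 ]
the job is handed in; nothing more can be done
None
```

The orange knob now stands over the green disc and the job is handed in, at 21.5 s of the 64 s allowed. I pushed the orange arm about 164° clockwise with the closed fingertips: one slow sweep, a look, then a short final push. After that I backed off and moved clear.

- **Knob:** the last top view puts it about 1 mm from the disc centre, against the 11 mm limit. The three black balls agree on the platter angle to within about 1°, or roughly 2 mm at the knob.
- **Truck:** it looks upright and centred in the pictures, and a depth reading on it was unchanged. I didn't measure its exact offset from the centre.
- **Force:** the wrist force changed by at most 1.5 N during the sweep, sampled between path segments. I didn't record it during the final push.
- **Things on the bench:** the sander, wax tin and offcut showed no picture change. The glue bottle was partly hidden by the arm in the last view, so it wasn't checked directly. The fingertips passed over it about 17 cm above its top.

I made one change along the way. In the first lowered position a gripper knuckle looked close to the truck, so I lifted, turned the gripper sideways and went down again before pushing. None of my checks failed or disagreed.

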